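# Open the child-safe cleaner bottle at the food stall

### The arm

A 6-joint arm with a two-finger parallel gripper is mounted at the origin on the work surface. World frame = base frame: x ahead of the robot, y to its left, z up, the work surface at z = 0. Lengths are in m, angles in degrees, forces in N, time in s.
With the tool pointing down it reaches from about 0.35 to 0.875 m from the base axis. Payload 4.2 kg.
Tool frame: the origin (TCP) lies midway between the tips of the shut fingers; the grasp point (between the pads) lies 19 mm behind it; z points along the fingers, y is the line along which they close (so a half turn about z gives the same grasp; the last joint's range is limited). The gripper opens to 87 mm and grips with 3 to 60 N. Pads are 19 mm wide; open, the fingers measure 117 mm over their backs; the gripper's body (75 mm by 190 mm) begins 51 mm behind the grasp point.
Start: joints at [-55.084, 22.042, 0.453, 0, -68.411, -14.817], TCP at [0.215, -0.587, 0.202] pointing down, gripper open.
Joint ranges: [-179.83, 179.83], [-69.29, 118.12], [-61.27, 80.66], [-181.25, 117.63], [-171.15, -9.14], [-177.46, 177.46]. Speed limits (degrees/s): [159.86, 159.86, 180, 180, 180, 180].

### API

Orientations are given as [roll, pitch, yaw] about the fixed x, y, z axes, in that order (R = Rz(yaw) Ry(pitch) Rx(roll)).
In Python, from workcell import env gives the robot as it stands. The module is installed in compiled form; this text tells all that it offers. Calls block until the motion is done:
- env.goto(position, orientation): joint-space move of the TCP to a pose.
- env.move_straight(position, rotation=None, rate=0.15, force_limit=None): straight line of the TCP; rotation=None keeps the orientation; rate is the mean speed in m/s. With force_limit (N) it stops when the force on the tool has changed by that much, and returns True; else False.
- env.set_joints(angles): joint-space move.
- env.gripper_to(opening, grasp_force=None): opening from 0.0 (shut) to 1.0 (fully open); grasp_force is the grip in N (None keeps the last); returns when the fingers have stopped.
- env.dwell(seconds).
- env.inverse_kinematics(position, orientation): joint angles nearest the present ones, or None.
- env.read_state(): the state.
- env.grab_frame(name): name is "scene" or "top"; returns a dict with "image" (384x512x3 uint8, blue, green, red), "fx", "fy", "cx", "cy" (pixels), "position" and "orientation" of the camera in the world. Camera axes: x right, y up, looking along -z (the intrinsics and any distortion apply to the point x, -y, -z); pixel columns grow to the right and rows downward; lengths in m; the calibration is good to about 2 mm. A picture is of the moment at which its call begins. There is no depth.
A pose or a line that the arm cannot do raises env.Unreachable and nothing moves.
- env.close_job(): hands the job in; it is judged then, once.
Trained networks look in a picture, given as the dict that the camera call returned (one of the last four; its "shot" number tells which), for a name from the list of things; names that differ only in an ending like _2 or _b are one class to them, and where a whole thing is asked for, a point or a joint stands for the part that bears it (a point fixed in the world has none). Each returns a list of dicts, best first, with "score" (0 to 1); they miss things now and then, are a little off and sometimes report something else, mostly with a low value. They report only what shows in the picture. A call takes as long as a camera call.
- env.search_frame(picture, thing): "xyz" ([x, y, z] in m, in world coordinates, good to about 4 mm: the middle of the surface that is visible of it).
- env.trace(picture, thing): "mask" (384x512 bool, what is visible of it).
The state is a dict: "clock": time; "joint_positions": joint angles; "qvel": joint speeds; "joint_torque": joint torques, N m; "position": TCP position; "tool_rot": TCP orientation; "force": force on the tool from outside, world axes, zero at the start; "wrist_torque": the same for the moment, N m; "opening": opening from 0.0 (shut) to 1.0 (fully open); "finger_force": force on a finger pad.
Only numpy, scipy, OpenCV 4.12 (cv2) and the standard library are available. Lean on these libraries where they do the work, as an engineer would, in place of code of your own. Each camera call takes 0.05 s, during which the arm holds its last target. There are 200 camera calls.

### The job

Get the stall's cleaning concentrate ready for dosing: take the blue dosing tube out of the wooden drying rack and stand it upright, fully down, in the hole of the grey filling block, and let go of it. Then grip the red safety cap of the cleaner bottle, press it down, turn it about a quarter turn counter-clockwise (seen from above) while pressed, and lift it straight off. Finish while still holding the cap level, roughly 8 cm above where it was seated, straight over the bottle mouth and touching nothing else; leave the other tubes, cups, boxes and jar alone.

Things in the scene. Friction and masses are not known exactly. Their poses are not given: they have to be found in the camera images.
- bottle: White cleaner bottle with a blue band, 90 mm diameter, in a steel caddy (112 mm square foot) screwed to the table: it does not move. Origin at the table, on the bottle's axis; z up. The shoulder starts at 92 mm high and ends at 122 mm; a 26 mm neck with two lugs (38 mm over the lugs) carries the cap. Yaw varies.
- cap: Red push-and-turn safety cap, 50 mm diameter, 42 mm high, 30 to 65 g, white pointer on top. Origin at the centre of its underside, z up. Seated: underside 138 mm and top 180 mm above the table, same yaw as the bottle, 2 mm sideways play. Pressed and turned counter-clockwise from above (positive yaw) it is free between 55 and 120 degrees (aim for 80 to 90), then lifts straight off.
- seal (a joint): How far the cap presses the spring seal under it down, m: 0 at rest, 0.007 at the hard stop. The spring takes 5 N plus 1 N per mm. The cap is locked by two lugs in notches: it must be 5 mm or more down to turn, kept down for the first 55 degrees. It does not turn clockwise.
- tube_blue: Blue dosing tube, 20 mm diameter, 110 mm long, 20 to 45 g, open on top, standing upright in one of the rack's four holes. Origin at the centre of its underside, z up. At the start its underside is 10 mm and its top 120 mm above the table.
- rack: Wooden drying rack, fixed, 205 x 60 mm, 45 mm high. Origin at the centre of its underside; x runs along the row of four holes, which lie at x = -75, -25, 25 and 75 mm and are 23 mm wide and 35 mm deep. Three hold tubes, one is empty.
- block_hole0 (a point): Centre of the mouth of the one hole in the grey filling block (fixed, 90 x 90 mm, 50 mm high); z up. The mouth is 50 mm above the table, the hole 24 mm wide and 40 mm deep with a chamfered rim.
- tube_white1: White tube like the blue one, in another hole of the rack; leave it.
- tube_white2: White tube like the blue one, in another hole of the rack; leave it.
- box_a: Closed brown takeaway box, 114 x 154 mm, 51 mm high, origin under its centre; leave it.
- box_b: The same kind of box, standing on the first one; leave it.
- cup_a: Dark red lidded cup, 82 mm wide, 95 mm high, origin under its centre; leave it.
- cup_b: Another such cup; leave it.
- jar: Small jar, 48 mm wide, 65 mm high, origin under its centre; leave it.

How it is judged (in metres and radians):
On the way, in this order (a step that is already met when the one before it is completed fails the run):
1. the blue tube stands fully down in the filling block's hole, let go (horizontal distance between tube_blue and block_hole0 below 0.007 m and z of tube_blue in the frame of block_hole0 below -0.034 m and angle between tube_blue's own z axis and vertical below 0.2 rad and contact force between the fingers and tube_blue below 0.1 N), for 0.2 s.
2. the cap is pressed down while still in its locked position (value of joint seal above 0.004 m and angle between the x axis of cap and the x axis of bottle, either way round below 0.4 rad), for 0.04 s.
3. the cap is turned free while still on the neck (angle between the x axis of cap and the x axis of bottle, either way round above 0.8 rad and z of cap in the frame of bottle below 0.15 m), for 0.04 s.
4. the cap is lifted clear of the bottle (z of cap in the frame of bottle above 0.17 m), for 0.1 s.
At the end, for the whole second after the job is handed in: Fingers hold the cap still, tilted under 0.35 rad, 40 to 150 mm above its seat, within 40 mm sideways of the bottle axis, off the bottle; the released blue tube stands in the block hole, underside 34 mm or more below the mouth, within 7 mm of the axis, tilt under 0.2 rad (all of step 1 and z of cap in the frame of bottle between 0.178 and 0.288 m and horizontal distance between cap and bottle below 0.04 m and angle between cap's own z axis and vertical below 0.35 rad and linear speed of cap below 0.05 m/s and contact force between the fingers and cap above 1 N and contact force between cap and bottle below 0.1 N); the arm keeps its last pose, push and grip.
It fails at once if a white tube is moved more than 30 mm or tipped over (distance of any of tube_white1, tube_white2 from where it was at the start of the episode above 0.03 m or angle between any of tube_white1, tube_white2's own z axis and vertical above 0.5 rad).
It fails at once if a takeaway box is moved more than 30 mm or tipped over (distance of any of box_a, box_b from where it was at the start of the episode above 0.03 m or angle between any of box_a, box_b's own z axis and vertical above 0.5 rad).
It fails at once if a cup is moved more than 30 mm or tipped over (distance of any of cup_a, cup_b from where it was at the start of the episode above 0.03 m or angle between any of cup_a, cup_b's own z axis and vertical above 0.5 rad).
It fails at once if the jar is moved more than 30 mm or tipped over (distance of jar from where it was at the start of the episode above 0.03 m or angle between jar's own z axis and vertical above 0.5 rad).
It also fails if it takes over 62 s, if anything falls off the work surface, if the arm or the gripper's body presses on something with over 40 N, if the wrist force passes 120 N, or if a joint passes its speed limit or range.

## Working session

There is one attempt and no reset: what is moved stays moved. The work goes in short steps, each a Python script; the robot and the scene stay as the last script left them, time stands still between calls to the robot, and variables do not carry over. Pictures are saved under pics/ and viewed, at most 10 in all, crops included, and the job is handed in when it is done.

```bash
mkdir -p pics; ls
python3 - <<'E'
from workcell import env
import cv2,numpy as np
for n in ("scene","top"):
    f=env.grab_frame(n); cv2.imwrite(f"pics/{n}0.png",f["image"])
    print(n,{k:np.round(v,4).tolist() for k,v in f.items() if k!="image"})
    for t in ["bottle","cap","tube_blue","tube_white1","rack","block_hole0","box_a","cup_a","jar"]:
        try:
            r=env.search_frame(f,t); print(t,[(np.round(d["xyz"],3).tolist(),round(d["score"],2)) for d in r[:3]])
        except Exception as e: print(t,repr(e))
s=env.read_state(); print(s)
E
```

```text
pics
scene {'fx': 497.2564, 'fy': 497.2564, 'cx': 253.9605, 'cy': 195.3267, 'position': [1.3503, -0.0905, 0.7123], 'orientation': [52.5239, -0.283, 82.4444], 'shot': 1}
bottle [([0.59, -0.035, 0.063], 0.63)]
cap [([0.572, -0.035, 0.175], 0.7), ([0.591, -0.032, 0.065], 0.29)]
tube_blue [([0.544, -0.236, 0.092], 0.68), ([0.761, -0.221, 0.093], 0.63)]
tube_white1 [([0.594, -0.25, 0.084], 0.92), ([0.493, -0.229, 0.09], 0.82), ([0.785, -0.099, 0.09], 0.66)]
rack [([0.592, -0.232, 0.044], 0.8)]
block_hole0 [([0.57, 0.211, 0.047], 0.64)]
box_a [([0.801, 0.13, 0.103], 0.78), ([0.836, 0.109, 0.032], 0.74), ([0.544, -0.236, 0.095], 0.2)]
cup_a [([0.764, -0.223, 0.092], 0.94), ([0.784, -0.094, 0.088], 0.67)]
jar []
top {'fx': 377.9417, 'fy': 377.9417, 'cx': 253.1422, 'cy': 187.0657, 'position': [0.4665, 0.0238, 0.8744], 'orientation': [7.848, -0.7345, -91.4449], 'shot': 2}
bottle [([0.535, -0.01, 0.064], 0.79), ([0.357, 0.136, 0.064], 0.66)]
cap [([0.553, -0.033, 0.176], 0.64)]
tube_blue [([0.532, -0.234, 0.097], 0.75)]
tube_white1 [([0.486, -0.226, 0.096], 0.54), ([0.578, -0.239, 0.096], 0.5)]
[... 250 characters left out ...]
 0.96)]
{'clock': 1.0, 'joint_positions': array([-5.50828427e+01,  2.20399542e+01,  4.52458293e-01, -1.47420395e-03,
       -6.84109809e+01, -1.48183631e+01]), 'qvel': array([-0.05793119, -0.01105793, -0.03571413,  0.12152567, -0.01082954,
       -0.01735919]), 'joint_torque': array([-5.38061213e-04, -3.90473664e+01,  1.87621933e+01,  4.22437504e+00,
        1.54244603e-02, -2.58593701e-05]), 'position': array([ 0.21481315, -0.58689691,  0.2019633 ]), 'tool_rot': array([-1.79998878e+02,  1.71476523e-03, -1.59901748e+02]), 'force': array([-0.27290638, -0.031588  , -0.39467043]), 'wrist_torque': array([-0.02471734,  0.01163743, -0.00240407]), 'finger_force': 0.0, 'opening': 0.9982859910748099}
```

View pics/scene0.png

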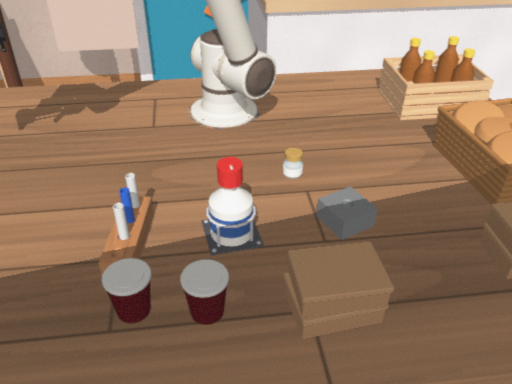

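View pics/top0.png

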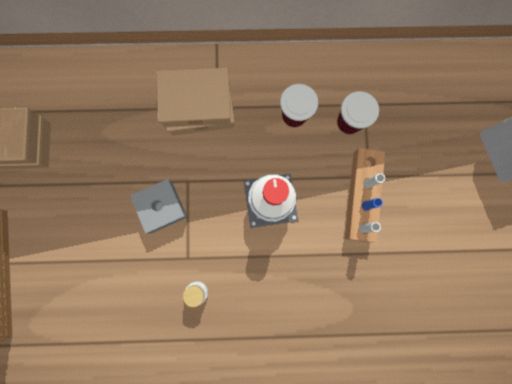

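```bash
cat > h.py <<'E'
import numpy as np,cv2
from scipy.spatial.transform import Rotation as R
def ray(f,uv):
    d=np.array([(uv[0]-f["cx"])/f["fx"],-(uv[1]-f["cy"])/f["fy"],-1.])
    return np.array(f["position"]),R.from_euler("xyz",f["orientation"],degrees=True).apply(d/np.linalg.norm(d))
def tri(f,a,g,b):
    A=0;B=0
    rs=[ray(f,a),ray(g,b)]
    for p,d in rs: M=np.eye(3)-np.outer(d,d);A=A+M;B=B+M@p
    X=np.linalg.solve(A,B); return X,[np.linalg.norm((np.eye(3)-np.outer(d,d))@(X-p)) for p,d in rs]
def atz(f,uv,z):
    p,d=ray(f,uv); return p+d*(z-p[2])/d[2]
def proj(f,X):
    q=R.from_euler("xyz",f["orientation"],degrees=True).inv().apply(np.array(X)-f["position"])
    return np.array([f["cx"]+f["fx"]*q[0]/-q[2],f["cy"]-f["fy"]*q[1]/-q[2]])
E
python3 - <<'E'
from workcell import env
import cv2,numpy as np
rows=[]
for n,cs in (("scene",[(128,205),(230,175),(346,210)]),("top",[(372,204),(273,195),(158,206)])):
    f=env.grab_frame(n); r=[]
    for (u,v),t in zip(cs,["tube_blue","cap","block_hole0"]):
        c=f["image"][v-26:v+26,u-26:u+26]; r.append(cv2.resize(c,(260,260),interpolation=cv2.INTER_NEAREST))
        for d in env.trace(f,t)[:1]:
            m=d["mask"]; ys,xs=np.nonzero(m); print(n,t,round(d["score"],2),m.sum(),xs.mean().round(2),ys.mean().round(2),xs.min(),xs.max(),ys.min(),ys.max())
            k=cv2.resize(m[v-26:v+26,u-26:u+26].astype(np.uint8),(260,260),interpolation=cv2.INTER_NEAREST)
            cv2.drawContours(r[-1],cv2.findContours(k,0,2)[0],-1,(0,255,255),1)
    rows.append(np.hstack(r))
cv2.imwrite("pics/crops.png",np.vstack(rows))
E
```

```text
scene tube_blue 0.73 320 126.52 204.9 119 133 188 222
scene cap 0.96 713 229.18 172.45 217 241 157 188
scene block_hole0 0.93 1987 345.25 212.19 317 376 188 237
top cap 0.84 594 275.74 191.46 263 289 178 205
top block_hole0 0.88 1988 158.53 206.42 131 187 179 233
```

View pics/crops.png

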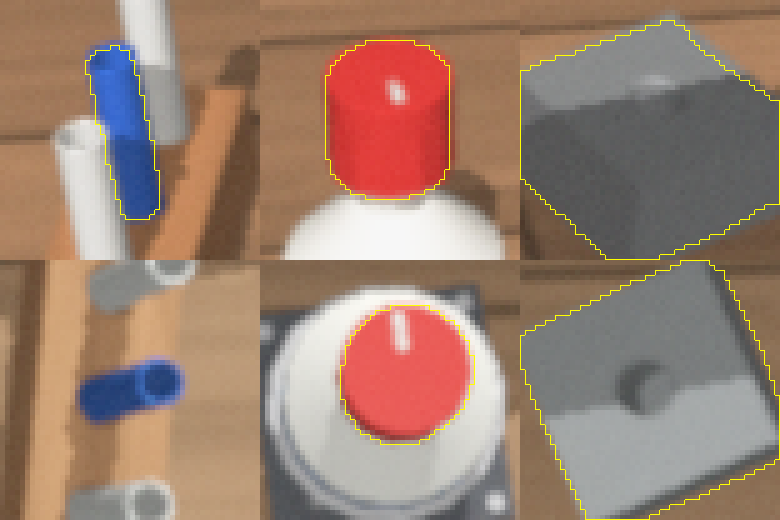

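Run:
```python
from workcell import env
from h import *
f=env.grab_frame("scene");g=env.grab_frame("top")
P={"tube":((123.7,189.8),(377.2,201.7),.12),"cap":((229.2,163.2),(275.7,189.9),.18),"hole":((347.9,201.9),(157.1,205.1),.05)}
for k,(a,b,z) in P.items():
    X,e=tri(f,a,g,b); print(k,X.round(4),np.round(e,4),"scene@z",atz(f,a,z).round(4)[:2],"top@z",atz(g,b,z).round(4)[:2])
off=np.array([247,169])
p=[atz(g,np.array([(x-260)/5,(y-260)/5])+off-.5,.18) for x,y in((404,354),(398,310))]
d=p[1]-p[0];print("pointer yaw",np.degrees(np.arctan2(d[1],d[0])), [q.round(4) for q in p])
# block corners
for n,F in(("scene",f),("top",g)):
    m=env.trace(F,"block_hole0")[0]["mask"].astype(np.uint8); c=max(cv2.findContours(m,0,2)[0],key=cv2.contourArea)
    print(n,cv2.approxPolyDP(c,4,True)[:,0].tolist())
m=env.trace(g,"rack")[0]["mask"].astype(np.uint8);r=cv2.minAreaRect(cv2.findContours(m,0,2)[0][0]);print("rack",r)
b=[atz(g,q,.045).round(3)[:2].tolist() for q in cv2.boxPoints(r)];print(b)
for w in [(379.5,178),(375.8,227)]: print("white",atz(g,w,.12).round(4))
X,_=tri(f,P["cap"][0],g,P["cap"][1]);print(proj(g,[X[0],X[1],.18]))
for T,z,y in ((P["tube"],.08,0),):
  for yaw in (0,90,-90,10,-80,100): print(yaw,env.inverse_kinematics([.54,-.235,.08],[180,0,yaw]))
for yaw in (0,45,90,-45,-90,135,180): print("cap",yaw,env.inverse_kinematics([X[0],X[1],.17],[180,0,yaw]))
```

```text
tube [ 0.5347 -0.2388  0.1196] [0.0011 0.0011] scene@z [ 0.5347 -0.2398] top@z [ 0.5347 -0.2374]
cap [ 0.5557 -0.0298  0.1797] [0.0006 0.0006] scene@z [ 0.556  -0.0304] top@z [ 0.5557 -0.0292]
hole [0.5452 0.2218 0.0518] [0.0014 0.0014] scene@z [0.5428 0.2242] top@z [0.5451 0.2207]
pointer yaw 5.805806640922948 [array([ 0.5606, -0.0286,  0.18  ]), array([ 0.5772, -0.027 ,  0.18  ])]
scene [[352, 188], [317, 200], [317, 218], [339, 239], [373, 225], [375, 207]]
top [[169, 180], [131, 195], [146, 232], [186, 218]]
rack ((365.05181884765625, 195.36074829101562), (32.5230712890625, 92.28589630126953), 5.492324352264404)
[[0.46, -0.186], [0.664, -0.218], [0.656, -0.291], [0.452, -0.256]]
white [ 0.5828 -0.2455  0.12  ]
white [ 0.4842 -0.2311  0.12  ]
[276.0222968  189.90841395]
0 [-7.77365295e+00  2.50274661e+01 -1.39636945e+01  2.54444375e-14
 -5.10088394e+01  9.77736530e+01]
90 [  -7.77365295   25.02746611  -13.96369446    0.          -51.00883943
 -172.22634705]
-90 [ -7.77365295  25.02746611 -13.96369446   0.         -51.00883943
   7.77365295]
10 [-7.77365295e+00  2.50274661e+01 -1.3
[... 258 characters left out ...]
6347e+02]
cap 0 [ 1.36153881e+01  1.68704796e+01 -1.20726671e+01  2.54444375e-14
 -6.10568533e+01  7.63846119e+01]
cap 45 [ 13.61538809  16.87047955 -12.07266714   0.         -61.05685331
 121.38461191]
cap 90 [ 13.61538809  16.87047955 -12.07266714   0.         -61.05685331
 166.38461191]
cap -45 [ 1.36153881e+01  1.68704796e+01 -1.20726671e+01  2.54444375e-14
 -6.10568533e+01  3.13846119e+01]
cap -90 [ 13.61538809  16.87047955 -12.07266714   0.         -61.05685331
 -13.61538809]
cap 135 [ 1.36153881e+01  1.68704796e+01 -1.20726671e+01 -2.54444375e-14
 -6.10568533e+01 -1.48615388e+02]
cap 180 [ 1.36153881e+01  1.68704796e+01 -1.20726671e+01 -2.54444375e-14
 -6.10568533e+01 -1.03615388e+02]
```

Run:
```python
from workcell import env
from h import *
o=[180,0,-8]
t=[.5347,-.2385]
env.gripper_to(0.75)
env.goto([*t,.25],o)
print(env.move_straight([*t,.082],force_limit=8))
env.gripper_to(0.0,15)
s=env.read_state();print(s["opening"],s["finger_force"],s["force"].round(2),s["position"].round(4),s["clock"])
env.move_straight([*t,.30],rate=.2)
h=[.545,.2215]
env.goto([*h,.30],o)
env.move_straight([*h,.135],rate=.2)
s=env.read_state();print(s["opening"],s["finger_force"],s["position"].round(4),s["clock"])
env.dwell(.3)
r=[]
for n,(u,v) in (("scene",(340,180)),("top",(158,206))):
    f=env.grab_frame(n); r.append(cv2.resize(f["image"][v-40:v+40,u-40:u+40],(400,400),interpolation=2))
cv2.imwrite("pics/above.png",np.hstack(r))
```

```text
False
0.22213837948509668 14.997474700212479 [-0.04  0.19  0.73] [ 0.5347 -0.2385  0.082 ] 6.1833
0.22338290282138865 14.996758550405502 [0.546  0.2217 0.1363] 10.0833
```

View pics/above.png

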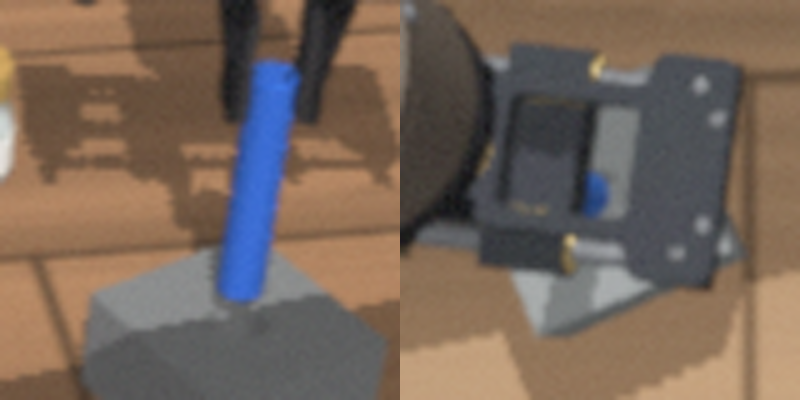

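Run:
```python
from workcell import env
from h import *
f=env.grab_frame("scene");g=env.grab_frame("top")
p=env.read_state()["position"];print(p)
off=np.array([300,140])
c=lambda q:(q-off+.5)*5
for dz in(-.072,.038): print(dz,c(proj(f,[p[0],p[1],p[2]+dz])))
print("hole",c(proj(f,[.545,.2215,.05])))
m=env.trace(f,"tube_blue")[0]["mask"];ys,xs=np.nonzero(m)
for y in range(ys.min(),ys.max()+1,4): k=xs[ys==y]; print(y,c(np.array([(k.min()+k.max())/2,y])),len(k))
print(ys.max())
```

```text
[0.54502634 0.22154342 0.13518896]
-0.072 [241.18982894 291.37812467]
0.038 [274.09555028  74.00710423]
hole [237.40582455 315.58479639]
153 [270.   67.5] 6
157 [272.5  87.5] 9
161 [267.5 107.5] 9
165 [265.  127.5] 10
169 [260.  147.5] 10
173 [257.5 167.5] 9
177 [255.  187.5] 10
181 [250.  207.5] 10
185 [247.5 227.5] 9
189 [242.5 247.5] 9
193 [237.5 267.5] 9
197 [235.  287.5] 8
199
```

Run:
```python
from workcell import env
from h import *
h=[.545,.2225]
env.move_straight([*h,.13])
hit=env.move_straight([*h,.083],rate=.06,force_limit=6)
s=env.read_state();print(hit,s["position"].round(4),s["force"].round(2),s["opening"],s["finger_force"],s["clock"])
```

```text
False [0.5452 0.2226 0.0832] [-0.26 -0.63 -0.5 ] 0.22168612705281626 14.996798560023308 11.8167
```

Run:
```python
from workcell import env
from h import *
env.gripper_to(0.75)
env.move_straight([.545,.2225,.27],rate=.25)
env.goto([.5556,-.0298,.30],[180,0,-80])
env.dwell(.2)
f=env.grab_frame("scene"); print(env.read_state()["clock"])
ds=env.search_frame(f,"tube_blue");print([(d["xyz"],d["score"]) for d in ds])
m=env.trace(f,"tube_blue")[0]["mask"];ys,xs=np.nonzero(m);print(xs.mean(),ys.min(),ys.max(),proj(f,[.545,.2225,.12]),proj(f,[.545,.2225,.05]))
cv2.imwrite("pics/placed.png",f["image"])
```

```text
14.975
[([0.5532, 0.2198, 0.0888], 0.74)]
348.58762886597935 174 206 [351.47550448 175.98958609] [347.43260813 202.58084791]
```

View pics/placed.png

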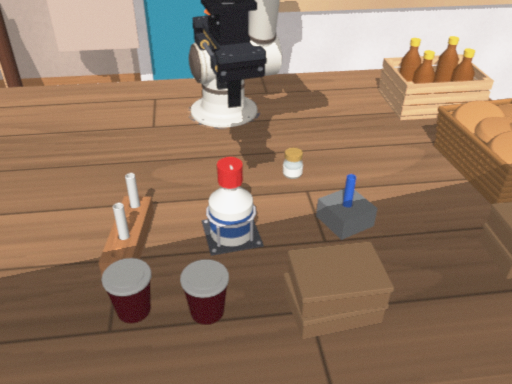

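```bash
cat > st.py <<'E'
from workcell import env
def st(l):
    s=env.read_state();print(l,s["position"].round(4),s["tool_rot"].round(1),"F",s["force"].round(1),"T",s["wrist_torque"].round(2),"op",round(s["opening"],3),"ff",round(s["finger_force"],1),s["clock"],s["joint_positions"][5].round(1))
E
python3 - <<'E'
from st import *
c=[.5556,-.0298]; 
print(env.move_straight([*c,.145],rate=.12,force_limit=8)); st("down")
env.gripper_to(0.0,45); st("grip")
print(env.move_straight([*c,.1378],rate=.02,force_limit=25)); env.dwell(.2); st("press")
E
```

```text
False
down [ 0.5562 -0.0298  0.1458] [-179.9   -0.   -80. ] F [ 0.1 -0.2 -0.1] T [ 0.01  0.12 -0.04] op 0.749 ff 0.0 16.5167 -3.6
grip [ 0.5557 -0.0298  0.1453] [-180.   -0.  -80.] F [-0.6 -0.1  0.8] T [ 0.12  0.22 -0.07] op 0.562 ff 45.0 16.975 -3.6
False
press [ 0.5558 -0.0298  0.1397] [-179.9   -0.   -80. ] F [-4.   1.6 10. ] T [ 0.48  1.28 -0.02] op 0.561 ff 45.0 17.6833 -3.6
```

Run:
```python
from st import *
c=[.5556,-.0298]; z=.1345
print(env.move_straight([*c,z],rate=.02,force_limit=25)); env.dwell(.2); st("press")
for y in (-50,-20,7):
    env.goto([*c,z],[180,0,y]); st(y)
```

```text
False
press [ 0.5558 -0.0298  0.1382] [-1.799e+02 -1.000e-01 -7.990e+01] F [-7.1  2.6 17.3] T [ 0.71  2.31 -0.05] op 0.566 ff 45.0 18.2 -3.6
-50 [ 0.5578 -0.0298  0.1382] [-179.8   -0.3  -49.9] F [-2.1  1.8 13.5] T [0.28 0.97 0.03] op 0.565 ff 45.0 18.7667 26.4
-20 [ 0.5578 -0.0297  0.1382] [-179.9   -0.3  -19.9] F [-3.   0.1 14.6] T [0.49 1.11 0.07] op 0.555 ff 45.0 19.3333 56.4
7 [ 0.5576 -0.0296  0.1382] [179.9  -0.3   7.1] F [-3.3  2.2 13.6] T [0.51 1.19 0.08] op 0.563 ff 45.0 19.8583 83.4
```

Run:
```python
from st import *
import cv2,numpy as np
c=[.5556,-.0298]
print(env.move_straight([*c,.155],rate=.03,force_limit=35)); st("a")
print(env.move_straight([*c,.225],rate=.08,force_limit=15)); env.dwell(.5); st("b")
f=env.grab_frame("scene");g=env.grab_frame("top")
cv2.imwrite("pics/lift.png",np.hstack([cv2.resize(F["image"][a:a+200,b:b+200],(400,400)) for F,a,b in((f,60,140),(g,90,180))]))
for F in (f,g):
    for t in ("cap","tube_blue"): print(t,[(np.round(d["xyz"],3),round(d["score"],2)) for d in env.search_frame(F,t)[:2]])
```

```text
False
a [ 0.5553 -0.0299  0.1545] [-1.8e+02  1.0e-01  7.0e+00] F [-0.5  0.7 -0.1] T [-0.12  0.12 -0.06] op 0.565 ff 45.0 20.6917 83.4
False
b [ 0.5556 -0.0298  0.2249] [-180.    0.    7.] F [-0.4  0.1 -0. ] T [-0.1   0.11 -0.01] op 0.56 ff 45.0 22.2167 83.4
cap [(array([ 0.574, -0.033,  0.249]), 0.62)]
tube_blue [(array([0.555, 0.223, 0.093]), 0.61)]
cap []
tube_blue []
```

View pics/lift.png

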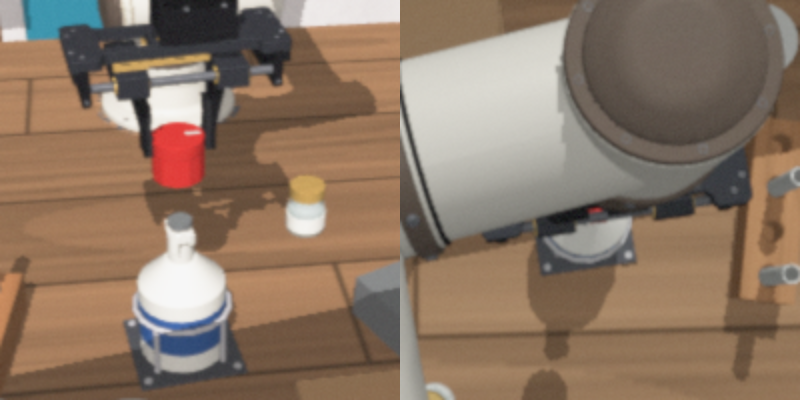

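The cap hangs level in the fingers at (178,155) in the left crop, clear above the bare neck at (180,235), and its pointer is turned to the right. The tube is still in the block.

```bash
python3 -c "
from workcell import env
print(env.close_job())"
```

```text
the job is handed in; nothing more can be done
None
```

I handed the job in at about 22 s on the robot's clock: the blue tube is standing fully down in the filling block and released, and the gripper holds the cap level about 8 cm above its seat, straight over the bottle mouth; the hand-in call returned no verdict.

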